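# Sort primed painting panels by length against their stop rails

## Robot

A 6-joint arm with a two-finger parallel gripper is mounted at the origin on the work surface. World frame = base frame: x ahead of the robot, y to its left, z up, the work surface at z = 0. Lengths are in m, angles in rad, forces in N, time in s.
With the tool pointing down it reaches from about 0.325 to 0.775 m from the base axis. Payload 5.5 kg.
Tool frame: the origin (TCP) lies at the centre of the arm's flange, where the gripper is bolted on; the fingertips stand 182 mm ahead of it and the grasp point (between the pads) lies 163 mm ahead of it; z points along the fingers, y is the line along which they close (so a half turn about z gives the same grasp; the last joint's range is limited). The gripper opens to 88 mm and grips with 3 to 60 N. Pads are 20 mm wide; open, the fingers measure 115 mm over their backs; the gripper's body (75 mm by 178 mm) begins 61 mm behind the grasp point.
Start: joints at [1.176, 0.091, 1.231, -0, 1.82, -0.057], TCP at [0.199, 0.566, 0.405] pointing down, gripper open.
Joint ranges: [-2.87, 2.87], [-0.86, 2.18], [0.17, 2.46], [-1.51, 4.65], [0.06, 2.69], [-2.65, 2.65]. Speed limits (rad/s): [2.57, 2.57, 3.01, 3.14, 3.14, 3.14].

## Interface

Orientations are given as a unit quaternion [w, x, y, z].
In Python, from workcell import get_state, snapshot, sign_off, search_frame, masks_of gives the robot as it stands.
- The arm moves only by the tool step_arm, never from a script. Its argument "series" is a list of rows, each a list of 7 numbers: the shift along the world's x, y, z in m, then the turn, a rotation vector about the world's x, y, z in degrees, then the closure, from -1 (fully open) to 1 (shut). A call has 1 to 5 rows; each row is the pose to reach, as a shift and turn from the pose commanded when the call began; what a row does not reach only later rows make up. A row lasts 1/8 s, in which the tool goes at most 62.5 mm and 10.7 degrees, less where a joint would pass 70% of its speed; a pose out of reach is approached as far as the arm can. A call with a gripper value outside its range is refused whole. The fingers move at their own pace and stop on an object; the grip force is fixed at half the most. Time passes only in rows, so rows that repeat a pose let the fingers close. It gives the time, the measured TCP pose, the force, the opening and the grip force at its end, in the units of the state.
- get_state(): the state, without advancing time (a new reading comes with each control period).
- snapshot(name): name is "scene" or "side" or "wrist"; returns a dict with "image" (420x560x3 uint8, red, green, blue), "depth" (420x560 float32, m along the optical axis (not along the pixel's ray), 0 where there is no reading), "mtx" (3x3 intrinsics, pixels), "R" (3x3) and "t" (3): a world point X has camera coordinates R X + t. Camera axes: x right, y down, z forward; pixel columns grow to the right and rows downward; lengths in m; the calibration is good to about 2 mm. A picture is of the moment at which its call begins.
- sign_off(): hands the job in; it is judged then, once.
Trained networks look in the newest picture that a camera, given by its name, has taken for a name from the list of things; names that differ only in an ending like _2 or _b are one class to them, and where a whole thing is asked for, a point or a joint stands for the part that bears it (a point fixed in the world has none). Each returns a list of dicts, best first, with "conf" (0 to 1); they miss things now and then, are a little off and sometimes report something else, mostly with a low value. They report only what shows in the picture. A call takes as long as a camera call.
- search_frame(camera, name): "box" ([centre column, centre row, width, height] in pixels, round what is visible of it).
- masks_of(camera, name): "pixels" (420x560 bool, what is visible of it) and "box" ([centre column, centre row, width, height] in pixels, round what is visible of it).
The state is a dict: "time_s": time; "joints": joint angles; "joint_vel": joint speeds; "joint_torque": joint torques, N m; "tcp_pos": TCP position; "eef_rot": TCP orientation; "ft_force": force on the tool from outside, world axes, zero at the start; "torque": the same for the moment, N m; "gripper_width": finger opening in m; "finger_force": force on a finger pad.
Only numpy, scipy, OpenCV 4.12 (cv2) and the standard library are available. Lean on these libraries where they do the work, as an engineer would, in place of code of your own. Each camera call takes 0.05 s, during which the arm holds its last target. There are 200 camera calls.

## Task

Sort the three white painting panels by length: slide each 140 mm panel up square against the stop rail with the long blue stripe, and the 100 mm panel up square against the rail with the short orange stripe. Keep the panels flat on the mat, never lifting them, and leave the two little paint pots where they stand.

Things in the scene. Friction and masses are not known exactly. Their poses are not given: they have to be found in the camera images.
- mat: flat dark green mat fixed on the table, 420 (x) x 600 (y) x 3 mm thick; origin at the centre of its underside, on the table; x points away from the robot, turned up to 0.13 rad
- rail_long: wooden stop rail fixed on the mat: 20 mm thick (x), 520 mm long (y), 18 mm high, with a stripe (blue, 140 mm long) on top. Origin: centre of its underside; y along the rail. It is either the rail nearest the robot or the far one; panels lie between the two rails, and its face that looks at them is 10 mm from its origin. The long (140 mm) panels belong at this rail
- rail_short: wooden stop rail fixed on the mat: 20 mm thick (x), 520 mm long (y), 18 mm high, with a stripe (orange, 100 mm long) on top. Origin: centre of its underside; y along the rail. It is either the rail nearest the robot or the far one; panels lie between the two rails, and its face that looks at them is 10 mm from its origin. The short (100 mm) panel belongs at this rail
- panel_long_1: loose primed painting panel, 140 mm long x 88 mm wide x 22 mm thick, white top face, bare wooden edges; all three panels differ only in length. It lies flat on the mat. Origin: centre of its underside; x along its length, y along its width, z up. At the start its x axis is within about 0.2 rad of the mat's x axis
- panel_long_1_end_a (a point): middle of one short end face of that panel, at half its thickness (11 mm above its underside) (its +x end)
- panel_long_1_end_b (a point): middle of one short end face of that panel, at half its thickness (11 mm above its underside) (its -x end)
- panel_long_2: loose primed painting panel, 140 mm long x 88 mm wide x 22 mm thick, white top face, bare wooden edges; all three panels differ only in length. It lies flat on the mat. Origin: centre of its underside; x along its length, y along its width, z up. At the start its x axis is within about 0.2 rad of the mat's x axis
- panel_long_2_end_a (a point): middle of one short end face of that panel, at half its thickness (11 mm above its underside) (its +x end)
- panel_long_2_end_b (a point): middle of one short end face of that panel, at half its thickness (11 mm above its underside) (its -x end)
- panel_short: loose primed painting panel, 100 mm long x 88 mm wide x 22 mm thick, white top face, bare wooden edges; all three panels differ only in length. It lies flat on the mat. Origin: centre of its underside; x along its length, y along its width, z up. At the start its x axis is within about 0.2 rad of the mat's x axis
- panel_short_end_a (a point): middle of one short end face of that panel, at half its thickness (11 mm above its underside) (its +x end)
- panel_short_end_b (a point): middle of one short end face of that panel, at half its thickness (11 mm above its underside) (its -x end)
- pot_red: loose small red paint pot, 32 mm across, 55 mm high, standing on the mat between two panels' lanes; origin at the centre of its underside, z up. To be left alone
- pot_yellow: loose small yellow paint pot, 32 mm across, 55 mm high, standing on the mat between two panels' lanes; origin at the centre of its underside, z up. To be left alone

How it is judged:
At the end, for the whole second after the job is handed in: Long panels at the blue-striped rail, the short one at the orange: middle of an end face within 12 mm of the rail's face, square within 0.17 rad, centre within 240 mm of the rail's middle; flat on the mat, at rest. Both pots upright (tilt under 0.3 rad), within 30 mm of their start ((x of panel_long_1_end_a in the frame of rail_long between -0.022 and 0.022 m or x of panel_long_1_end_b in the frame of rail_long between -0.022 and 0.022 m) and angle between the x axis of each of panel_long_1, panel_long_2 and the x axis of rail_long, either way round below 0.17 rad and y of panel_long_1 in the frame of rail_long between -0.24 and 0.24 m and height (world z) of each of panel_long_1, panel_long_2, panel_short below 0.01 m and angle between each of panel_long_1, panel_long_2, panel_short's own z axis and vertical below 0.1 rad and linear speed of each of panel_long_1, panel_long_2, panel_short below 0.02 m/s and (x of panel_long_2_end_a in the frame of rail_long between -0.022 and 0.022 m or x of panel_long_2_end_b in the frame of rail_long between -0.022 and 0.022 m) and y of panel_long_2 in the frame of rail_long between -0.24 and 0.24 m and (x of panel_short_end_a in the frame of rail_short between -0.022 and 0.022 m or x of panel_short_end_b in the frame of rail_short between -0.022 and 0.022 m) and angle between the x axis of panel_short and the x axis of rail_short, either way round below 0.17 rad and y of panel_short in the frame of rail_short between -0.24 and 0.24 m and angle between each of pot_red, pot_yellow's own z axis and vertical below 0.3 rad and distance of each of pot_red, pot_yellow from where it was at the start of the episode below 0.03 m); the robot touches nothing.
It fails at once if a panel is lifted: its underside's centre rises more than 30 mm above the table (height (world z) of any of panel_long_1, panel_long_2, panel_short above 0.03 m).
It fails at once if a paint pot is shoved more than 30 mm from its start, or tilted more than 0.5 rad (distance of any of pot_red, pot_yellow from where it was at the start of the episode above 0.03 m or angle between any of pot_red, pot_yellow's own z axis and vertical above 0.5 rad).
It also fails if it takes over 43 s, if anything falls off the work surface, if the arm or the gripper's body presses on something with over 40 N, if the wrist force passes 120 N, or if a joint passes its speed limit or range.

## Working session

There is one attempt and no reset: what is moved stays moved. The work goes in short steps, Python scripts to look and compute and a tool call to move; the robot and the scene stay as the last step left them, time stands still between calls to the robot, and variables do not carry over. Pictures are saved under pics/ and viewed, at most 10 in all, crops included, and the job is handed in when it is done.

Besides the shell and the picture viewer there is one more tool, called after "Call:" as name(argument=value, ...), one argument or row to a line, values as JSON. step_arm: Moves the arm, as the interface text tells. Its arguments: {"type":"object","properties":{"series":{"type":"array","items":{"type":"array","items":{"type":"number"}}}},"required":["series"]}

```bash
mkdir -p pics; cat > h.py <<'E'
import numpy as np, cv2
from workcell import *
def world(s, px=None):
    d=s["depth"]; v,u=np.indices(d.shape)
    K=s["mtx"]; c=np.stack([(u-K[0,2])/K[0,0]*d,(v-K[1,2])/K[1,1]*d,d],-1)
    return (c-s["t"])@s["R"]
def rect(p):
    (c,sz,a)=cv2.minAreaRect((p[:,:2]*1000).astype(np.float32))
    return np.round(c,1),np.round(sz,1),round(a,1)
E
python3 - <<'E'
from h import *
s=snapshot("scene");cv2.imwrite("pics/scene0.png",s["image"][:,:,::-1])
W=world(s);st=get_state();print(st["time_s"],st["eef_rot"],st["tcp_pos"])
for n in ["panel_long_1","panel_short","rail_long","rail_short","pot_red","pot_yellow","mat"]:
    for m in masks_of("scene",n):
        k=m["pixels"]&(s["depth"]>0);p=W[k]
        if len(p)<20: continue
        zt=np.percentile(p[:,2],90);t=p[p[:,2]>zt-.006]
        print(n,round(m["conf"],2),np.round(m["box"]),len(p),round(zt,4),rect(t))
E
```

```text
0.05 [-2.20310205e-04  1.68113015e-01  9.85767290e-01 -9.03404452e-04] [0.19886114 0.56613072 0.4035671 ]
panel_long_1 0.73 [186. 335. 112. 103.] 5899 0.0272 (array([ 563.9, -206.5]), array([ 88.2, 140.9]), 87.4)
panel_long_1 0.6 [316. 160.  93.  78.] 3907 0.0272 (array([545.3, 163.2]), array([ 90.8, 141.4]), 80.4)
panel_long_1 0.53 [332. 214.  23.  28.] 522 0.0593 (array([634.7,  70.7]), array([28.6, 28.6]), 78.3)
panel_short 0.73 [254. 239.  76.  72.] 3459 0.0272 (array([551.8, -20.6]), array([100.2,  89.6]), 11.9)
rail_long 0.89 [160. 196. 206. 226.] 4421 0.0229 (array([378. , -21.4]), array([ 22.8, 519.4]), 0.2)
rail_long 0.67 [187. 335. 112. 102.] 5994 0.0272 (array([ 563.9, -206.4]), array([ 88.1, 141. ]), 87.7)
rail_long 0.35 [316. 161.  92.  84.] 3827 0.0272 (array([545.2, 162.8]), array([ 90. , 141.3]), 80.1)
rail_short 0.98 [347. 293. 160. 250.] 4007 0.0228 (array([723.3,   3.7]), array([ 20.1, 479.7]), 3.1)
rail_short 0.74 [191. 261.  24.  30.] 519 0.0592 (array([ 501.7, -120.6]), array([27.4, 28.6]), 21.9)
pot_red 0.93 [331. 216.  21.  31.] 537 0.0592 (array([634.7,  70.7]), array([28.6, 28.6]), 78.3)
pot_yellow 0.84 [190. 263.  27.  32.] 586 0.0592 (array([ 500.7, -120.9]), array([28.8, 29.4]), 89.7)
mat 0.71 [234. 248. 421. 341.] 59590 0.005 (array([543.9, -26. ]), array([422.7, 600.6]), 1.3)
```

View pics/scene0.png

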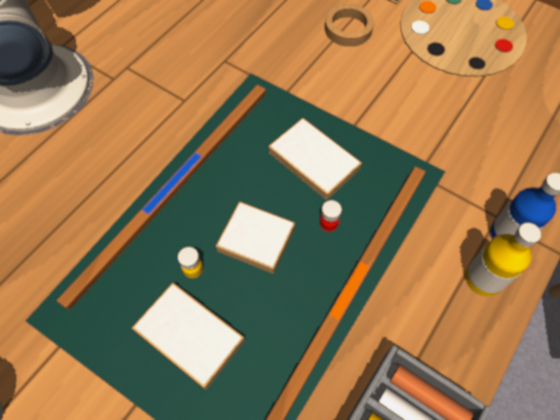

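The scene view shows the blue rail nearest the robot (172,183), and the orange one far (350,290). The long panels are at (315,157) and (187,335), and the short one is in the middle (256,236). The pots are at (331,215) and (190,262), and the network masks match these. I'll refine the rail angles and then push with two partly open fingertips.

```bash
python3 - <<'E'
from h import *
for cam in ["scene","side"]:
    s=snapshot(cam);W=world(s)
    for n in ["rail_long","rail_short","mat"]:
        for m in masks_of(cam,n)[:1]:
            p=W[m["pixels"]&(s["depth"]>0)]
            if n!="mat": p=p[(p[:,2]>.018)&(p[:,2]<.025)]
            if len(p)<50: continue
            l=cv2.fitLine((p[:,:2]*1000).astype(np.float32),cv2.DIST_HUBER,0,.01,.01).ravel()
            print(cam,n,round(m["conf"],2),len(p),"angle from y",np.round(np.degrees(np.arctan(-l[0]/l[1])),2),"x at y=0",l[2]-l[3]*l[0]/l[1],np.round([p[:,1].min(),p[:,1].max()],3),rect(p))
E
```

```text
scene rail_long 0.73 3115 angle from y 0.23 x at y=0 378.96448 [-0.281  0.239] (array([377.9, -21.2]), array([ 22.2, 519.6]), 0.2)
scene rail_short 0.88 3797 angle from y 3.05 x at y=0 723.6199 [-0.236  0.247] (array([723.2,   5.2]), array([ 20.2, 482.7]), 3.1)
scene mat 0.86 60241 angle from y -19.43 x at y=0 581.4914 [-0.331  0.28 ] (array([543.6, -24.6]), array([424.7, 605.3]), 1.4)
side rail_long 0.61 3748 angle from y 0.22 x at y=0 377.32205 [-0.281  0.238] (array([376.7, -21.4]), array([ 20.7, 518.8]), 0.3)
side rail_short 0.85 3299 angle from y 3.22 x at y=0 721.21814 [-0.273  0.245] (array([722.9, -14.1]), array([ 21.1, 518.5]), 3.1)
side mat 0.66 52544 angle from y 33.36 x at y=0 478.45224 [-0.3    0.279] (array([544.6, -13. ]), array([423.9, 581.4]), 1.0)
```

Call:
step_arm(
  series=[
    [0.06,-0.06,0,0,0,10,-0.15],
    [0.12,-0.12,0,0,0,20,-0.15],
    [0.18,-0.18,-0.02,0,0,20.5,-0.15],
    [0.24,-0.24,-0.04,0,0,20.5,-0.15],
    [0.3,-0.3,-0.08,0,0,20.5,-0.15],
  ],
)

```text
time_s: 1.42
tcp_pos: [0.4163, 0.3482, 0.3641]
eef_rot: [0.001, -0.01, 1.0, 0.001]
ft_force: [0.7, 1.5, 0.2]
gripper_width: 0.0506
finger_force: 0.0
```

Call:
step_arm(
  series=[
    [0.06,-0.04,0,0,0,0,-0.15],
    [0.12,-0.08,0,0,0,0,-0.15],
    [0.15,-0.11,-0.02,0,0,0,-0.15],
    [0.15,-0.11,-0.02,0,0,0,-0.15],
    [0.15,-0.11,-0.02,0,0,0,-0.15],
  ],
)

```text
time_s: 2.05
tcp_pos: [0.5651, 0.2398, 0.3434]
eef_rot: [-0.0, -0.01, 1.0, 0.0]
ft_force: [0.2, 0.9, 0.8]
gripper_width: 0.0506
finger_force: 0.0
```

Call:
step_arm(
  series=[
    [0.04,-0.042,-0.02,0,0,-0.9,-0.15],
    [0.08,-0.085,-0.04,0,0,-0.9,-0.15],
    [0.08,-0.085,-0.09,0,0,-0.9,-0.15],
    [0.08,-0.085,-0.148,0,0,-0.9,-0.15],
    [0.08,-0.085,-0.148,0,0,-0.9,-0.15],
  ],
)

```text
time_s: 2.68
tcp_pos: [0.6427, 0.1561, 0.1904]
eef_rot: [-0.005, -0.003, 1.0, -0.001]
ft_force: [-1.5, 0.1, -0.3]
gripper_width: 0.0503
finger_force: 0.0
```

Call:
step_arm(
  series=[
    [-0.012,0,0.003,0,0,0,-0.15],
    [-0.028,0,0.003,0,0,0,-0.15],
    [-0.046,0,0.003,0,0,0,-0.15],
    [-0.064,0,0.003,0,0,0,-0.15],
    [-0.078,0,0.003,0,0,0,-0.15],
  ],
)

```text
time_s: 3.3
tcp_pos: [0.5669, 0.1557, 0.204]
eef_rot: [0.004, -0.003, 1.0, 0.001]
ft_force: [1.0, -1.0, 0.8]
gripper_width: 0.0505
finger_force: 0.5
```

```bash
cat > look.py <<'E'
from h import *
import sys
st=get_state();print(st["time_s"],st["tcp_pos"],st["ft_force"],st["gripper_width"])
for cam in ["scene","side"]:
    s=snapshot(cam);W=world(s)
    k=(s["depth"]>0)&(W[...,2]>.0235)&(W[...,2]<.031)&(s["image"].min(-1)>130)&(abs(W[...,0]-.55)<.19)&(abs(W[...,1]+.02)<.3)
    n,l,q,_=cv2.connectedComponentsWithStats(k.astype(np.uint8))
    for i in range(1,n):
        if q[i,4]>300: print(cam,q[i,4],rect(W[l==i]))
    for nm in ["pot_red","pot_yellow"]:
        for m in masks_of(cam,nm)[:1]:
            p=W[m["pixels"]&(s["depth"]>0)];t=p[p[:,2]>.055]
            if len(t)>20: print(cam,nm,rect(t)[0])
    if len(sys.argv)>1: cv2.imwrite(f"pics/{cam}_{sys.argv[1]}.png",s["image"][:,:,::-1])
E
python3 look.py
```

```text
3.3 [0.5669366  0.15574291 0.20400594] [ 0.97170561 -1.02079229  0.79004086] 0.05051177554809927
scene 1567 (array([461.8, 151.4]), array([89.4, 87.1]), 0.5)
scene 2781 (array([551.6, -19.6]), array([98.3, 86. ]), 11.6)
scene 5173 (array([ 563.7, -205.7]), array([ 85.5, 138.3]), 87.8)
scene pot_red [633.9  70. ]
scene pot_yellow [ 501.  -120.8]
side 1225 (array([462. , 152.3]), array([89. , 94.3]), 88.7)
side 2230 (array([551.1, -18.7]), array([96.2, 86.3]), 11.3)
side 6487 (array([ 563.3, -204.6]), array([ 85.1, 135.4]), 87.8)
side pot_red [633.5  71.2]
side pot_yellow [ 499.5 -120.5]
```

Call:
step_arm(
  series=[
    [-0.004,0,-0.011,0,0,0,-0.15],
    [-0.012,0,-0.011,0,0,0,-0.15],
    [-0.019,0,-0.011,0,0,0,-0.15],
    [-0.024,0,-0.011,0,0,0,-0.15],
    [-0.024,0,-0.011,0,0,0,-0.15],
  ],
)

```text
time_s: 4.22
tcp_pos: [0.5428, 0.1549, 0.1876]
eef_rot: [-0.0, -0.002, 1.0, 0.0]
ft_force: [0.1, -0.8, -0.5]
gripper_width: 0.0506
finger_force: 0.0
```

Call:
step_arm(
  series=[
    [-0.002,0,0.003,0,0,0,-0.15],
    [-0.004,0,0.003,0,0,0,-0.15],
    [-0.005,0,0.003,0,0,0,-0.15],
    [-0.005,0,0.003,0,0,0,-0.15],
  ],
)

```text
time_s: 4.72
tcp_pos: [0.5383, 0.1549, 0.1909]
eef_rot: [0.0, -0.002, 1.0, 0.0]
ft_force: [2.3, 0.1, 0.9]
gripper_width: 0.0504
finger_force: 0.7
```

```bash
python3 look.py b
```

```text
4.725 [0.53832038 0.15485193 0.19088959] [2.25354068 0.10568811 0.90966792] 0.050414095526442666
scene 1547 (array([431.2, 151.6]), array([87.6, 87.4]), 0.8)
scene 2753 (array([551.6, -20.2]), array([98.2, 86.1]), 11.7)
scene 5189 (array([ 563.8, -205.6]), array([ 85.4, 138. ]), 87.6)
scene pot_red [635.5  71.4]
scene pot_yellow [ 501.  -121.8]
side 1243 (array([434.9, 151.2]), array([86.9, 96.7]), 88.0)
side 2222 (array([551.1, -18.4]), array([95.9, 86.2]), 11.9)
side 6461 (array([ 563.2, -204.8]), array([ 85.6, 135.3]), 88.0)
side pot_red [633.   71.7]
side pot_yellow [ 499.1 -121. ]
```

View pics/side_b.png

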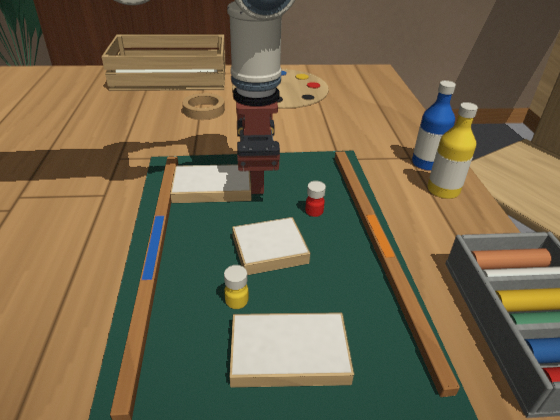

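The side view shows the first long panel flush against the blue rail around (172,185), and both pots are untouched. Next I'll back off and go behind the other long panel.

Call:
step_arm(
  series=[
    [0.015,0,0,0,0,0,-0.15],
    [0.02,0,0.05,0,0,0,-0.15],
    [0.03,-0.02,0.1,0,0,0,-0.15],
    [0.06,-0.08,0.1,0,0,0,-0.15],
    [0.09,-0.14,0.1,0,0,0,-0.15],
  ],
)

```text
time_s: 5.65
tcp_pos: [0.6245, 0.0221, 0.2914]
eef_rot: [0.0, -0.003, 1.0, 0.0]
ft_force: [0.5, 1.0, 0.2]
gripper_width: 0.0502
finger_force: 0.0
```

Call:
step_arm(
  series=[
    [0.02,-0.055,0,0,0,0,-0.15],
    [0.03,-0.11,0,0,0,0,-0.15],
    [0.035,-0.165,0,0,0,0,-0.15],
    [0.037,-0.22,0,0,0,0,-0.15],
    [0.037,-0.22,0,0,0,0,-0.15],
  ],
)

```text
time_s: 6.28
tcp_pos: [0.6603, -0.201, 0.2891]
eef_rot: [-0.001, 0.001, 1.0, -0.0]
ft_force: [-0.1, 1.0, -0.4]
gripper_width: 0.0508
finger_force: 0.0
```

Call:
step_arm(
  series=[
    [0.001,-0.007,-0.045,0,0,0,-0.15],
    [0.001,-0.007,-0.085,0,0,0,-0.15],
    [0.001,-0.007,-0.095,0,0,0,-0.15],
    [0.001,-0.007,-0.095,0,0,0,-0.15],
  ],
)

```text
time_s: 6.78
tcp_pos: [0.6621, -0.2031, 0.1954]
eef_rot: [-0.001, -0.003, 1.0, 0.0]
ft_force: [0.3, -0.0, 1.2]
gripper_width: 0.0505
finger_force: 0.0
```

Call:
step_arm(
  series=[
    [-0.012,0,0,0,0,0,-0.15],
    [-0.028,0,0,0,0,0,-0.15],
    [-0.046,0,0,0,0,0,-0.15],
    [-0.062,0,0,0,0,0,-0.15],
    [-0.07,0,0,0,0,0,-0.15],
  ],
)

```text
time_s: 7.4
tcp_pos: [0.5925, -0.2039, 0.1989]
eef_rot: [0.003, -0.002, 1.0, -0.001]
ft_force: [1.6, 0.3, 1.0]
gripper_width: 0.0509
finger_force: 1.0
```

Call:
step_arm(
  series=[
    [-0.014,0,-0.004,0,0,0,-0.15],
    [-0.028,0,-0.006,0,0,0,-0.15],
    [-0.04,0,-0.006,0,0,0,-0.15],
    [-0.047,0,-0.006,0,0,0,-0.15],
    [-0.047,0,-0.006,0,0,0,-0.15],
  ],
)

```text
time_s: 8.02
tcp_pos: [0.5447, -0.204, 0.1898]
eef_rot: [-0.0, -0.002, 1.0, -0.0]
ft_force: [-0.4, -0.5, 0.5]
gripper_width: 0.0507
finger_force: 0.0
```

Call:
step_arm(
  series=[
    [-0.002,0,0,0,0,0,-0.15],
    [-0.004,0,0,0,0,0,-0.15],
    [-0.006,0,0,0,0,0,-0.15],
    [-0.006,0,0,0,0,0,-0.15],
  ],
)

```text
time_s: 8.52
tcp_pos: [0.5394, -0.204, 0.1897]
eef_rot: [0.001, -0.002, 1.0, -0.0]
ft_force: [4.4, -1.0, 0.5]
gripper_width: 0.0504
finger_force: 2.3
```

```bash
python3 look.py
```

```text
8.525 [ 0.53935515 -0.20399525  0.18971647] [ 4.36807133 -0.98245205  0.47795891] 0.050447629535616496
scene 2896 (array([456.5, 151.9]), array([138.8,  87.1]), 0.1)
scene 2710 (array([551.4, -19.8]), array([97.7, 86.5]), 11.5)
scene 804 (array([ 429.7, -235.2]), array([35., 81.]), 88.0)
scene pot_red [634.4  70.8]
side 1425 (array([437.2, 151.6]), array([ 89.6, 101.6]), 89.9)
side 4719 (array([ 437.3, -209.1]), array([98.4, 88. ]), 0.6)
side pot_red [638.6  70.6]
side pot_yellow [ 494.9 -141.9]
```

Call:
step_arm(
  series=[
    [0.015,0,0,0,0,0,-0.15],
    [0.02,0,0.05,0,0,0,-0.15],
    [0.01,0,0.1,0,0,0,-0.15],
    [-0.02,0.05,0.1,0,0,0,-0.15],
    [-0.05,0.1,0.1,0,0,2.9,-0.15],
  ],
)

```text
time_s: 9.45
tcp_pos: [0.4879, -0.1033, 0.2896]
eef_rot: [-0.001, -0.027, 1.0, 0.0]
ft_force: [1.1, 0.1, 0.6]
gripper_width: 0.0505
finger_force: 0.0
```

Call:
step_arm(
  series=[
    [-0.01,0.04,0,0,0,0,-0.15],
    [-0.018,0.077,0,0,0,0,-0.15],
    [-0.018,0.077,0,0,0,0,-0.15],
  ],
)

```text
time_s: 9.82
tcp_pos: [0.4702, -0.0254, 0.2891]
eef_rot: [-0.001, -0.029, 1.0, 0.0]
ft_force: [1.0, -0.6, 0.9]
gripper_width: 0.0505
finger_force: 0.0
```

```bash
python3 look.py
```

```text
9.825 [ 0.47015605 -0.02536351  0.2890726 ] [ 0.97470506 -0.63334139  0.87345982] 0.05050196502962949
scene 2153 (array([464.9, 151.6]), array([ 87.4, 121.8]), 89.7)
scene 2745 (array([551.5, -19.7]), array([97.8, 86.1]), 11.5)
scene 4677 (array([ 458. , -208.9]), array([139.4,  85.3]), 0.4)
scene pot_red [634.8  70.8]
scene pot_yellow [ 500.8 -121. ]
side 411 (array([498.1, 151.2]), array([87.6, 51.3]), 88.6)
side 2231 (array([550.8, -18.8]), array([97.1, 86.4]), 11.2)
side 6929 (array([ 457.4, -208. ]), array([135.6,  85.6]), 0.3)
side pot_red [632.   70.3]
side pot_yellow [ 499.4 -122. ]
```

Call:
step_arm(
  series=[
    [0,-0.003,-0.045,0,0,0,-0.15],
    [0,-0.003,-0.085,0,0,0,-0.15],
    [0,-0.003,-0.096,0,0,0,-0.15],
    [0,-0.003,-0.096,0,0,0,-0.15],
  ],
)

```text
time_s: 10.62
tcp_pos: [0.4711, -0.0304, 0.1936]
eef_rot: [-0.001, -0.027, 1.0, 0.0]
ft_force: [0.3, 0.3, 0.6]
gripper_width: 0.0508
finger_force: 0.0
```

Call:
step_arm(
  series=[
    [0.013,0.001,0,0,0,0,-0.15],
    [0.029,0.002,0,0,0,0,-0.15],
    [0.046,0.003,0,0,0,0,-0.15],
    [0.06,0.003,0,0,0,0,-0.15],
    [0.07,0.004,0,0,0,0,-0.15],
  ],
)

```text
time_s: 11.25
tcp_pos: [0.5427, -0.026, 0.1952]
eef_rot: [0.001, -0.027, 1.0, -0.0]
ft_force: [-1.9, -0.2, 0.8]
gripper_width: 0.0503
finger_force: 0.5
```

```bash
python3 look.py c
```

```text
11.25 [ 0.54266767 -0.02598704  0.19521477] [-1.87415912 -0.23639112  0.84946796] 0.05027603871745474
scene 773 (array([478.7, 159.7]), array([93.9, 71.5]), 0.6)
scene 2923 (array([604.2, -24.4]), array([97.5, 86.6]), 2.7)
scene 4717 (array([ 457.7, -208.9]), array([139. ,  85.7]), 0.2)
scene pot_red [634.7  70.4]
scene pot_yellow [ 502.1 -121.1]
side 347 (array([444.9, 183.6]), array([ 32.1, 114. ]), 84.7)
side 1749 (array([604.8, -23.7]), array([96.4, 84.9]), 4.1)
side 6956 (array([ 457.4, -208.3]), array([135.5,  86.3]), 0.3)
side pot_red [633.2  71.7]
side pot_yellow [ 499.4 -120.7]
```

View pics/side_c.png

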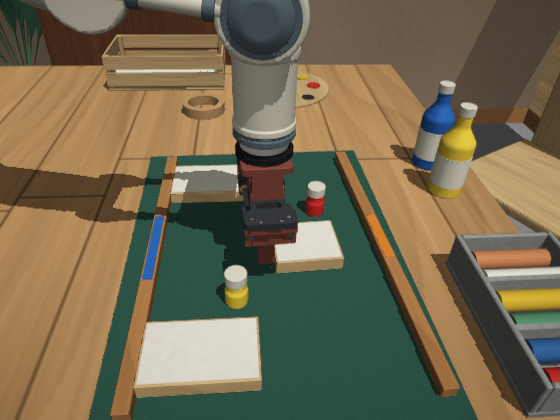

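The side view shows the second long panel flush at the blue rail (140,370). The short panel is squared up, half way at (308,245), and clear of both pots.

Call:
step_arm(
  series=[
    [0.014,0.001,0,0,0,0,-0.15],
    [0.03,0.002,-0.003,0,0,0,-0.15],
    [0.044,0.002,-0.003,0,0,0,-0.15],
    [0.052,0.003,-0.003,0,0,0,-0.15],
    [0.053,0.003,-0.003,0,0,0,-0.15],
  ],
)

```text
time_s: 12.18
tcp_pos: [0.5941, -0.0229, 0.1906]
eef_rot: [-0.0, -0.027, 1.0, 0.0]
ft_force: [-0.5, -0.2, 0.8]
gripper_width: 0.0507
finger_force: 0.5
```

Call:
step_arm(
  series=[
    [0.002,0,0,0,0,0,-0.15],
    [0.005,0,0,0,0,0,-0.15],
    [0.007,0,0,0,0,0,-0.15],
    [0.007,0,0,0,0,0,-0.15],
  ],
)

```text
time_s: 12.68
tcp_pos: [0.6012, -0.023, 0.1906]
eef_rot: [0.0, -0.027, 1.0, -0.0]
ft_force: [-0.4, -0.3, 0.6]
gripper_width: 0.0502
finger_force: 0.0
```

Call:
step_arm(
  series=[
    [0.001,0,0,0,0,0,-0.15],
    [0.002,0,0,0,0,0,-0.15],
    [0.003,0,0,0,0,0,-0.15],
    [0.003,0,0,0,0,0,-0.15],
  ],
)

```text
time_s: 13.18
tcp_pos: [0.6038, -0.023, 0.1906]
eef_rot: [-0.001, -0.027, 1.0, 0.0]
ft_force: [-4.4, 0.8, 3.3]
gripper_width: 0.0501
finger_force: 2.3
```

Call:
step_arm(
  series=[
    [-0.02,0,0,0,0,0,-0.15],
    [-0.03,0,0.05,0,0,0,-0.15],
    [-0.05,0,0.11,0,0,0,-0.15],
    [-0.1,0,0.16,0,0,0,-0.15],
    [-0.15,0,0.2,0,0,0,-0.15],
  ],
)

```text
time_s: 13.8
tcp_pos: [0.461, -0.0229, 0.386]
eef_rot: [0.001, -0.028, 1.0, -0.0]
ft_force: [1.0, -0.9, 0.1]
gripper_width: 0.0506
finger_force: 0.0
```

```bash
python3 look.py d
```

```text
13.8 [ 0.46103079 -0.02294531  0.38599142] [ 0.98768704 -0.9003647   0.12650461] 0.0506464647285532
scene 2383 (array([457.2, 151.5]), array([137.4,  87.2]), 0.7)
scene 3076 (array([664.5, -21.5]), array([97.4, 85.9]), 3.3)
scene 4668 (array([ 457.6, -208.9]), array([138.4,  85.3]), 0.3)
scene pot_red [634.5  70.7]
scene pot_yellow [ 501.1 -121.6]
side 1521 (array([456.3, 151.8]), array([134.8,  88. ]), 0.1)
side 2126 (array([664.4, -21.2]), array([95.6, 86.1]), 3.4)
side 6910 (array([ 457.2, -207.9]), array([135.5,  85.5]), 0.4)
side pot_red [632.4  70.1]
side pot_yellow [ 498.8 -120.6]
```

View pics/scene_d.png

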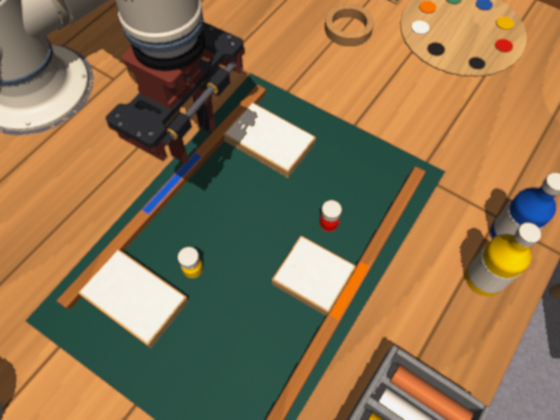

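The scene view shows both long panels flush at the blue rail, (270,138) and (133,296). The short panel is flush at the orange rail (315,274), the pots have not moved, and the gripper is clear. I'm handing in.

```bash
python3 -c "
from workcell import *
print(sign_off())"
```

```text
the job is handed in; nothing more can be done
None
```

The job is handed in at about 14 s: by the last camera measurements, both 140 mm panels sit square against the blue-striped rail, the 100 mm panel sits square against the orange one, and neither pot moved; no verdict was returned.

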